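Open the UV curing box with its two-button lid release

ROBOT

A 6-joint arm with a two-finger parallel gripper is mounted at the origin on a cart in front of the work surface, level with it; the furniture and walls round the work are solid. World frame = base frame: x ahead of the robot, y to its left, z up, the work surface at z = 0. Lengths are in m, angles in rad, forces in N, time in s.
With the tool pointing down it reaches from about 0.35 to 0.975 m from the base axis. Payload 4.9 kg.
Tool frame: the origin (TCP) lies at the centre of the arm's flange, where the gripper is bolted on; the fingertips stand 173 mm ahead of it and the grasp point (between the pads) lies env.hold_point_z ahead of it (env.hold_point_z is the distance from the TCP to the grasp point, in m); z points along the fingers, y is the line along which they close (so a half turn about z gives the same grasp; the last joint's range is limited). The gripper opens to 85 mm and grips with 20 to 120 N. Pads are 22 mm wide; open, the fingers measure 114 mm over their backs; the gripper's body (76 mm by 85 mm) begins 54 mm behind the grasp point. The pads swing forward as they close: fully open they stand 13 mm farther back than shut.
Start: joints at [-1.322, 0.053, 1.613, -0, 1.476, -0.119], TCP at [0.225, -0.583, 0.405] pointing down, gripper open.
Joint ranges: [-3.01, 3.01], [-1.01, 2.22], [0.06, 2.58], [-1.02, 4.17], [0.09, 2.62], [-3.14, 3.14]. Speed limits (rad/s): [2.57, 2.57, 3.14, 3.14, 3.14, 3.14].

INTERFACE

Orientations are given as a unit quaternion [x, y, z, w].
In Python, from station import status, imaging, env gives the robot as it stands.
- The arm moves only by the tool servo_tool, never from a script. Its argument "series" is a list of rows, each a list of 5 numbers: the opening, from 0 (shut) to 1 (fully open), then the shift along the tool's x, y, z in m, then the turn about the tool's z in rad. In form: [[jaw, dx, dy, dz, roll], ...]. A call has 1 to 20 rows; each row shifts and turns the commanded pose from where the row before left it, along the tool's axes as they then stand; what a row does not reach is not made up. A row lasts 1/8 s, in which the tool goes at most 62.5 mm and 10.7 degrees, less where a joint would pass 70% of its speed; a pose out of reach is approached as far as the arm can. A call with a gripper value outside its range is refused whole. The fingers move at their own pace and stop on an object; the grip force is fixed at half the most. Time passes only in rows, so rows that do not move let the fingers close. It gives the time, the measured TCP pose, the force, the opening and the grip force at its end, in the units of the state.
- status.state(): the state, without advancing time (a new reading comes with each control period).
- imaging.grab_frame(name): name is "scene" or "side" or "wrist"; returns a dict with "img" (400x640x3 uint8, red, green, blue), "camera_matrix" (3x3 intrinsics, pixels), "eye" and "rotation" of the camera in the world. Camera axes: x right, y up, looking along -z (the intrinsics and any distortion apply to the point x, -y, -z); pixel columns grow to the right and rows downward; lengths in m; the calibration is good to about 2 mm. A picture is of the moment at which its call begins. There is no depth.
- env.close_job(): hands the job in; it is judged then, once.
The state is a dict: "time_s": time; "qpos": joint angles; "dq": joint speeds; "joint_torque": joint torques, N m; "ee_pos": TCP position; "ee_rot": TCP orientation; "force": force on the tool from outside, world axes, zero at the start; "ft_torque": the same for the moment, N m; "width": finger opening in m; "gripper_force": force on a finger pad.
Only numpy, scipy, OpenCV 4.12 (cv2) and the standard library are available. Lean on these libraries where they do the work, as an engineer would, in place of code of your own. Each camera call takes 0.05 s, during which the arm holds its last target. There are 200 camera calls.

TASK

Open the curing box: press both round steel release buttons on its front console down together, one fingertip on each, and keep them fully down until the spring lifters have raised the lid clear of the catches. Then let the buttons come up and gently push the half-raised lid back with the fingers until it rests fully open against its stop. Pinch or lift nothing, and leave the glass and the tools around the box where they are.

Things in the scene. Friction and masses are not known exactly. Their poses are not given: they have to be found in the camera images.
- curing_box: grey bench-top UV curing box, fixed to the bench, 220 mm deep (x), 200 mm wide (y), 95 mm high with the lid shut. Origin: on the bench, under its middle; its x points from the front console to the hinge at the back, its y to the box's left (seen from the robot), z up. The console is the front 52 mm (x -112 to -60 mm), its top at z = 83 mm; the lid covers the rest
- button_left_top (a point): centre of the top face of the left (+y) release button: round steel cap, 23.6 mm across, 15 mm proud of the console top (top at z = 98 mm, rises and sinks with the button; at box x -85, y +31 mm). The two buttons stand 62 mm apart between centres; a flush lamp lens lies between them, a flush timer window and a flush mains rocker at the ends of the console
- button_right_top (a point): the same for the right (-y) release button, at box x -85, y -31 mm
- button_left (a joint): how far the left button is pressed, m: 0 up (as it starts), 0.008 fully down. Spring: about 2 N to start, 5 N fully down, returns by itself. It draws a catch bolt back; the bolt lets the lid go from about 0.0055 on
- button_right (a joint): the same for the right button; each bolt alone holds the lid shut
- lid_angle (a joint): lid angle, rad: 0 shut (start), 1.80 open on its stop, past vertical. Both buttons down: damped spring lifters raise it, 0.2 after 1.5 to 2 s, 0.7 (half open, resting on them) after about 7 s. Buttons let go below 0.18: the bolts hold it ajar on a second step (press both again); clear from 0.2. Beyond 0.7 push it (1 to 3 N at the front edge); past 1.4 it falls open by its weight
- lid_hinge (a point): middle of the hinge axis, which runs along the box's y, at box x +110 mm, z = 58 mm
- lid_front_edge (a point): middle of the lowest front edge of the lid's front skirt, 167 mm in front of the hinge axis and 13 mm below it when the lid is shut; turns with the lid (r = 167 mm). The lid is a shell 200 mm wide and 37 mm deep with an orange-tinted pane in a grey frame; its front skirt is 50 mm high; at 0.7 rad this edge is the point of the lid nearest the robot, about 155 mm above the bench
- lid: the lid's shell (grey frame with tinted pane); origin on the hinge axis, axes as the box's when shut
- cured_glass: clear glass piece, 71x73x24 mm, lying inside the box on its floor; origin under its middle. Stays where it is
- green_glass: flat three-cornered green glass piece, 75x88x18 mm, on the bench beside the box; origin under its middle. Leave alone
- foam_pad: dark hand pad, block 57x92x22 mm, on the bench beside the box; origin under its middle. Leave alone
- stone_stick: pale dressing stone, 25x100x22 mm, on the bench in front of the box; origin under its middle. Leave alone
- marker: black and white marker pen, 17x135x16 mm, on the bench in front of the box; origin under its middle. Leave alone

How it is judged:
By the outcome, as a careful person would: the job done as asked, in the order asked, and still so for the second after the job is handed in, with the robot touching nothing.
It also fails if it takes over 48 s, if anything falls off the work surface, if the arm or the gripper's body presses on something with over 40 N, if the wrist force passes 120 N, or if a joint passes its speed limit or range.

## Working session

There is one attempt and no reset: what is moved stays moved. The work goes in short steps, Python scripts to look and compute and a tool call to move; the robot and the scene stay as the last step left them, time stands still between calls to the robot, and variables do not carry over. Pictures are saved under pics/ and viewed, at most 14 in all, crops included, and the job is handed in when it is done.

Besides the shell and the picture viewer there is one more tool, called after "Call:" by a JSON object that holds its "name" and its "arguments", one argument or row to a line. servo_tool: Moves the arm, as the interface text tells. Its arguments: {"type":"object","properties":{"series":{"type":"array"}},"required":["series"]}

```bash
mkdir -p pics; ls; python3 - <<'E'
from station import status, imaging, env
import cv2,pickle
s=status.state();print(s,env.hold_point_z)
f={}
for n in("scene","side","wrist"):
    f[n]=imaging.grab_frame(n);cv2.imwrite(f"pics/{n}0.png",f[n]["img"][:,:,::-1]);print(n,f[n]["eye"],f[n]["rotation"],f[n]["camera_matrix"],f[n].keys())
pickle.dump(f,open("f0.pkl","wb"))
E
```

```text
pics
{'time_s': 0.0, 'qpos': array([-1.32200437e+00,  5.33348776e-02,  1.61428549e+00,  1.08784643e-05,
        1.47600162e+00, -1.19002614e-01]), 'dq': array([ 1.17192810e-03, -4.04063784e-05, -1.70295305e-03, -9.34787046e-04,
       -3.86273170e-03, -7.52946647e-04]), 'joint_torque': array([ 1.15906027e-03, -3.93683660e+01, -3.70172524e+01, -1.10023478e-05,
        7.07971340e-03, -2.17717411e-05]), 'ee_pos': array([ 0.22465694, -0.58293797,  0.40348138]), 'ee_rot': array([ 9.83138082e-01,  1.82861919e-01, -6.03972915e-05, -1.01288088e-03]), 'force': array([ 0.32021365, -0.05543866,  0.02830243]), 'ft_torque': array([-0.02133123,  0.06119098,  0.00428867]), 'gripper_force': 0.0, 'width': 0.08529218450482451} 0.1547
scene [-0.27750336 -0.47546683  0.78213793] [ 0.39125742 -0.21635232 -0.41725365  0.79120711] [[475.68982746   0.         322.68572274]
 [  0.         475.68982746 193.48499693]
 [  0.           0.           1.        ]] dict_keys(['img', 'camera_matrix', 'eye', 'rotation'])
side [ 0.49633678 -0.73263479  0.52592343] [ 0.49551265 -0.01397452 -0.02377361  0.86816286] [[374.86572671   0.         318.32282151]
 [  0.         374.86572671 194.70951638]
 [  0.           0.           1.        ]] dict_keys(['img', 'camera_matrix', 'eye', 'rotation'])
wrist [ 0.29499414 -0.55570441  0.37299627] [-0.12266476  0.08529702 -0.55940664  0.81531711] [[327.78796436   0.         322.29434833]
 [  0.         327.78796436 200.73034333]
 [  0.           0.           1.        ]] dict_keys(['img', 'camera_matrix', 'eye', 'rotation'])
```

View pics/scene0.png

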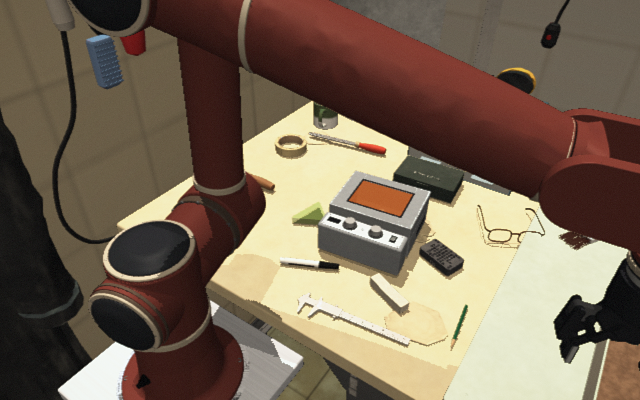

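View pics/side0.png

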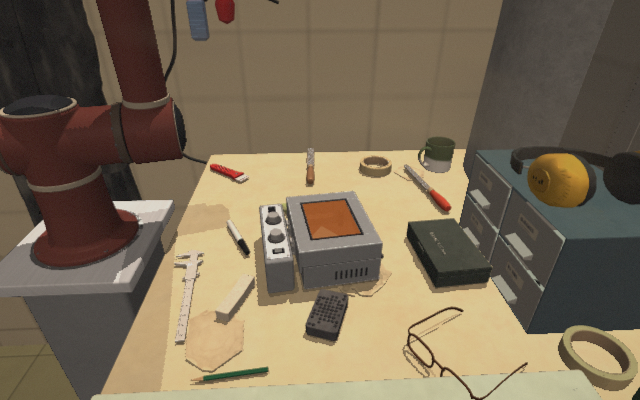

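The scene view shows the box at about (375,220), with its buttons near (349,223) and (376,232). The side view has the buttons near (273,217) and (276,237). I'll enlarge both.

```bash
python3 - <<'E'
import cv2,pickle,numpy as np
f=pickle.load(open("f0.pkl","rb"))
a=f["scene"]["img"][170:275,312:437,::-1];b=f["side"]["img"][185:295,255:385,::-1]
a=cv2.resize(a,(400,336),interpolation=cv2.INTER_CUBIC)  # 3.2x
b=cv2.resize(b,(400,338),interpolation=cv2.INTER_CUBIC)[:336] # 3.077x
cv2.imwrite("pics/crop.png",np.hstack([a,b]))
E
```

```text
(no output)
```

View pics/crop.png

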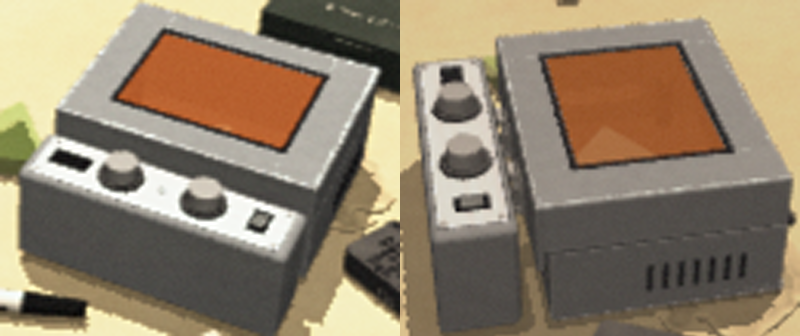

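The crops show the button tops at crop (124,161) and (206,188) in the scene view, and (56,93) and (66,143) in the side view. The lid corners are clear too, so I'll cast rays.

```bash
cat > h.py <<'E'
import numpy as np
from scipy.spatial.transform import Rotation as R
def ray(f,u,v):
    K=f["camera_matrix"];d=np.array([(u-K[0,2])/K[0,0],-(v-K[1,2])/K[1,1],-1]);r=np.array(f["rotation"])
    return np.array(f["eye"]),(R.from_quat(r).as_matrix() if r.shape==(4,) else r)@d
def onz(f,u,v,z):
    o,d=ray(f,u,v);return o+d*(z-o[2])/d[2]
def tri(a,b):
    A=np.zeros((3,3));B=np.zeros(3)
    for o,d in(a,b):
        d=d/np.linalg.norm(d);P=np.eye(3)-np.outer(d,d);A+=P;B+=P@o
    return np.linalg.solve(A,B)
E
python3 - <<'E'
from h import *;import pickle
np.set_printoptions(precision=4,suppress=True)
f=pickle.load(open("f0.pkl","rb"))
S=lambda x,y:(312+x/3.2,170+y/3.2)
D=lambda x,y:(255+x/3.077,185+y/3.073)
P={"BL":((124,161),(56,93),.098),"BR":((206,188),(66,143),.098),"lidbl":((138,5),(310,22),.095),"lidbr":((380,67),(388,180),.095),"lidfr":((315,188),(143,210),.095),"lidfl":((58,105),(95,36),.095)}
for k,(s,d,z) in P.items():
    s,d=S(*s),D(*d)
    a,b=onz(f["scene"],*s,z),onz(f["side"],*d,z)
    print(k,a[:2],b[:2],tri(ray(f["scene"],*s),ray(f["side"],*d)))
E
```

```text
BL [ 0.4382 -0.0825] [ 0.4395 -0.0871] [ 0.4395 -0.0821  0.0957]
BR [ 0.4459 -0.1433] [ 0.4484 -0.144 ] [ 0.4481 -0.1422  0.0963]
lidbl [0.6141 0.0108] [0.623  0.0027] [0.6254 0.017  0.0864]
lidbr [ 0.6486 -0.1832] [ 0.6431 -0.1881] [ 0.6446 -0.1853  0.0955]
lidfr [ 0.4922 -0.2034] [ 0.4954 -0.2082] [ 0.4957 -0.2025  0.0911]
lidfl [ 0.468 -0.008] [ 0.4638 -0.009 ] [ 0.4644 -0.0106  0.0971]
```

Call:
{"name": "servo_tool", "arguments": {
  "series": [
    [0.565, 0, 0, 0, 0.116],
    [0.565, 0, 0, 0, 0.115],
    [0.565, 0.0198, -0.0311, 0.005, 0],
    [0.565, 0.0198, -0.0311, 0.005, 0],
    [0.565, 0.0198, -0.0311, 0.005, 0],
    [0.565, 0.0198, -0.0311, 0.005, 0],
    [0.565, 0.0198, -0.0311, 0.005, 0],
    [0.565, 0.0198, -0.0311, 0.005, 0],
    [0.565, 0.0198, -0.0311, 0.005, 0],
    [0.565, 0.0198, -0.0311, 0.005, 0],
    [0.565, 0.0198, -0.0311, 0.005, 0],
    [0.565, 0.0198, -0.0311, 0.005, 0],
    [0.565, 0.0198, -0.0311, 0.005, 0],
    [0.565, 0.0198, -0.0311, 0.005, 0],
    [0.565, 0.0198, -0.0311, 0.005, 0],
    [0.565, 0.0198, -0.0311, 0.005, 0],
    [0.565, 0, 0, 0, 0],
    [0.565, 0, 0, 0, 0]
  ]
}}

```text
time_s: 2.4
ee_pos: [0.4398, -0.1143, 0.3346]
ee_rot: [0.998, 0.068, -0.0, 0.0]
force: [-0.4, 0.2, 0.8]
width: 0.0484
gripper_force: 0.0
```

```bash
python3 - <<'E'
from station import status, imaging, env
import cv2,pickle,numpy as np
s=status.state();print(s)
f={}
for n in("scene","side","wrist"):
    f[n]=imaging.grab_frame(n);cv2.imwrite(f"pics/{n}1.png",f[n]["img"][:,:,::-1])
f["s"]=s
pickle.dump(f,open("f1.pkl","wb"))
E
```

```text
{'time_s': 2.4, 'qpos': array([-4.18164717e-01, -3.22494768e-01,  2.07048617e+00, -4.99502279e-04,
        1.39383523e+00,  1.01572998e+00]), 'dq': array([-0.02039767, -0.00290489, -0.00363386,  0.00026058,  0.0005693 ,
        0.00299537]), 'joint_torque': array([ 6.55656774e-01, -2.20607919e+01, -3.59609377e+01,  2.88548431e-02,
        8.85060785e-03,  4.24080999e-04]), 'ee_pos': array([ 0.43979731, -0.11429495,  0.33460996]), 'ee_rot': array([ 9.97655110e-01,  6.84412623e-02, -2.18375570e-04,  1.62599656e-04]), 'force': array([-0.37504463,  0.21387244,  0.78292798]), 'ft_torque': array([-0.07537101,  0.07818933,  0.01132972]), 'gripper_force': 0.0, 'width': 0.04841017923642681}
```

View pics/wrist1.png

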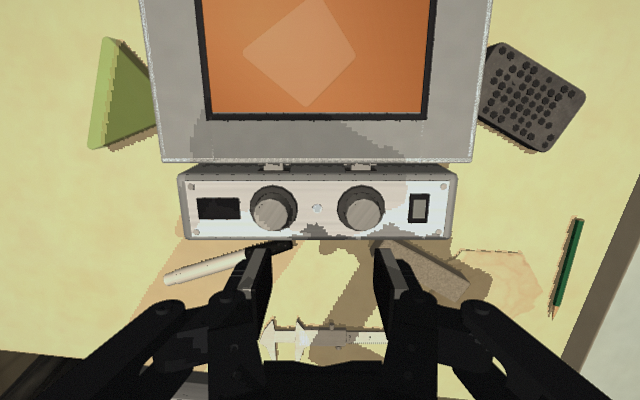

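The wrist view shows the box squarely aligned, with button tops near (272,212) and (361,212). The finger tips are at about (258,270) and (387,270).

```bash
python3 - <<'E'
from h import *;import pickle,cv2
np.set_printoptions(precision=4,suppress=True)
f=pickle.load(open("f1.pkl","rb"));w=f["wrist"]
im=w["img"];c=im[165:250,235:400]
cv2.imwrite("pics/c1.png",cv2.resize(c,None,fx=4.8,fy=4.8,interpolation=cv2.INTER_CUBIC)[:,:,::-1])
p=[onz(w,u,v,.098) for u,v in((272,212),(361,212))]
lid=[onz(w,u,v,.095) for u,v in((162,161),(473,161))]
con=[onz(w,u,v,.083) for u,v in((179,174),(457,174),(187,238),(450,238))]
m=(p[0]+p[1])/2
for q in p+lid+con:print(q)
yaw=lambda a,b:np.arctan2(-(a-b)[0],(a-b)[1])
print("yaw",yaw(*p),yaw(*lid),"dist",np.linalg.norm(p[0]-p[1]))
M=R.from_quat(f["s"]["ee_rot"]).as_matrix()
print("tool delta mid",M.T@(m-f["s"]["ee_pos"]),"toolx yaw",np.arctan2(M[1,0],M[0,0]))
E
```

```text
[ 0.4389 -0.0812  0.098 ]
[ 0.4469 -0.1399  0.098 ]
[ 0.4629 -0.0075  0.095 ]
[ 0.4899 -0.206   0.095 ]
[ 0.4524 -0.0135  0.083 ]
[ 0.4783 -0.2033  0.083 ]
[ 0.4049 -0.0196  0.083 ]
[ 0.4309 -0.2105  0.083 ]
yaw 0.1354462516812694 0.1355074690866843 dist 0.05925143384326905
tool delta mid [ 0.0037 -0.0034  0.2366] toolx yaw 0.13698955239300895
```

View pics/c1.png

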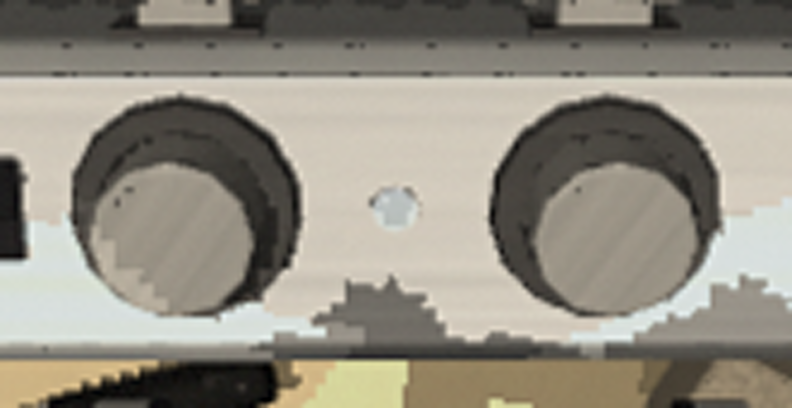

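Button tops refined to about (271,215) and (363,215), so the correction is dy −3 mm with dx left as it is. Next I descend close to the caps.

Call:
{"name": "servo_tool", "arguments": {
  "series": [
    [0.565, 0, -0.0015, 0.01, 0],
    [0.565, 0, -0.0015, 0.01, 0],
    [0.565, 0, 0, 0.01, 0],
    [0.565, 0, 0, 0.01, 0],
    [0.565, 0, 0, 0.01, 0],
    [0.565, 0, 0, 0.005, 0],
    [0.565, 0, 0, 0.003, 0],
    [0.565, 0, 0, 0, 0],
    [0.565, 0, 0, 0, 0]
  ]
}}

```text
time_s: 3.68
ee_pos: [0.4397, -0.1111, 0.2771]
ee_rot: [0.998, 0.068, 0.0, 0.0]
force: [-0.0, 0.5, -0.1]
width: 0.0482
gripper_force: 0.0
```

```bash
python3 - <<'E'
from station import status, imaging, env
import cv2,pickle,numpy as np
s=status.state();print(s["ee_pos"],s["force"])
f={}
for n in("side","wrist"):
    f[n]=imaging.grab_frame(n)["img"][:,:,::-1]
a=cv2.resize(f["side"][140:260,220:340],(480,480),interpolation=cv2.INTER_CUBIC)
b=cv2.resize(f["wrist"][140:300,220:420],(320,256),interpolation=cv2.INTER_CUBIC)
c=np.zeros((480,800,3),np.uint8);c[:,:480]=a;c[:256,480:]=b
cv2.imwrite("pics/c2.png",c)
E
```

```text
[ 0.43970332 -0.11114562  0.27712419] [-0.03151904  0.54470005 -0.10268401]
```

View pics/c2.png

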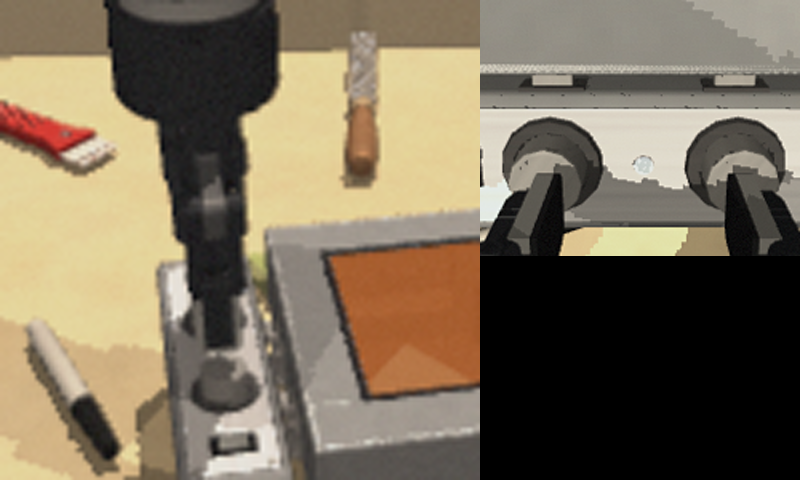

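The fingertips are centred laterally on both caps (wrist crop, about 545 and 743). I'll descend gently until contact.

Call:
{"name": "servo_tool", "arguments": {
  "series": [
    [0.565, 0, 0, 0.002, 0],
    [0.565, 0, 0, 0.002, 0],
    [0.565, 0, 0, 0.002, 0],
    [0.565, 0, 0, 0.002, 0],
    [0.565, 0, 0, 0.002, 0],
    [0.565, 0, 0, 0, 0]
  ]
}}

```text
time_s: 4.53
ee_pos: [0.4396, -0.1111, 0.267]
ee_rot: [0.998, 0.068, -0.0, -0.0]
force: [-1.7, 1.0, 4.3]
width: 0.0483
gripper_force: 2.0
```

Call:
{"name": "servo_tool", "arguments": {
  "series": [
    [0.565, 0, 0, 0.002, 0],
    [0.565, 0, 0, 0.002, 0],
    [0.565, 0, 0, 0.002, 0],
    [0.565, 0, 0, 0.0015, 0],
    [0.565, 0, 0, 0, 0]
  ]
}}

```text
time_s: 5.15
ee_pos: [0.4398, -0.1111, 0.2606]
ee_rot: [0.998, 0.068, -0.0, -0.0]
force: [-7.3, 2.9, 11.7]
width: 0.0479
gripper_force: 5.8
```

Call:
{"name": "servo_tool", "arguments": {
  "series": [
    [0.565, 0, 0, 0.001, 0],
    [0.565, 0, 0, 0.001, 0],
    [0.565, 0, 0, 0, 0]
  ]
}}

```text
time_s: 5.52
ee_pos: [0.44, -0.1112, 0.2605]
ee_rot: [0.998, 0.069, -0.001, -0.0]
force: [-13.9, 4.2, 23.1]
width: 0.048
gripper_force: 11.5
```

Both buttons have bottomed: z has stopped and the force is up. I'll hold.

Call:
{"name": "servo_tool", "arguments": {
  "series": [
    [0.565, 0, 0, 0, 0],
    [0.565, 0, 0, 0, 0],
    [0.565, 0, 0, 0, 0],
    [0.565, 0, 0, 0, 0],
    [0.565, 0, 0, 0, 0],
    [0.565, 0, 0, 0, 0],
    [0.565, 0, 0, 0, 0],
    [0.565, 0, 0, 0, 0],
    [0.565, 0, 0, 0, 0],
    [0.565, 0, 0, 0, 0],
    [0.565, 0, 0, 0, 0],
    [0.565, 0, 0, 0, 0],
    [0.565, 0, 0, 0, 0],
    [0.565, 0, 0, 0, 0],
    [0.565, 0, 0, 0, 0],
    [0.565, 0, 0, 0, 0],
    [0.565, 0, 0, 0, 0],
    [0.565, 0, 0, 0, 0],
    [0.565, 0, 0, 0, 0],
    [0.565, 0, 0, 0, 0]
  ]
}}

```text
time_s: 8.02
ee_pos: [0.44, -0.1112, 0.2605]
ee_rot: [0.998, 0.069, -0.001, -0.0]
force: [-13.1, 4.2, 23.0]
width: 0.0484
gripper_force: 11.4
```

```bash
python3 - <<'E'
from station import status, imaging, env
import cv2,pickle,numpy as np
f={}
for n in("side","scene"):
    f[n]=imaging.grab_frame(n)
pickle.dump(f,open("f3.pkl","wb"))
a=cv2.resize(f["side"]["img"][100:300,230:430,::-1],(500,500),interpolation=cv2.INTER_CUBIC)
b=cv2.resize(f["scene"]["img"][150:290,290:450,::-1],(300,262),interpolation=cv2.INTER_CUBIC)
c=np.zeros((500,800,3),np.uint8);c[:,:500]=a;c[:262,500:]=b
cv2.imwrite("pics/c3.png",c)
E
```

```text
(no output)
```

View pics/c3.png

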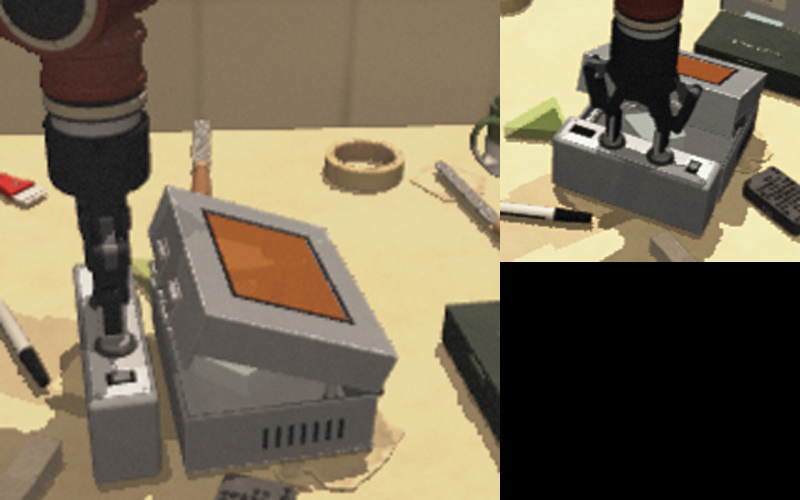

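The side view shows the lid well up, roughly 0.35 rad, clear of the catches and of the gripper. I'll release the buttons straight up and wait for it to reach half open.

Call:
{"name": "servo_tool", "arguments": {
  "series": [
    [0.565, 0, 0, -0.004, 0],
    [0.565, 0, 0, -0.004, 0],
    [0.565, 0, 0, -0.004, 0],
    [0.565, 0, 0, -0.006, 0],
    [0.565, 0, 0, -0.008, 0],
    [0.565, -0.004, 0, -0.008, 0],
    [0.565, -0.004, 0, -0.008, 0],
    [0.565, -0.004, 0, -0.008, 0],
    [0.565, 0, 0, 0, 0],
    [0.565, 0, 0, 0, 0],
    [0.565, 0, 0, 0, 0],
    [0.565, 0, 0, 0, 0],
    [0.565, 0, 0, 0, 0],
    [0.565, 0, 0, 0, 0],
    [0.565, 0, 0, 0, 0],
    [0.565, 0, 0, 0, 0],
    [0.565, 0, 0, 0, 0],
    [0.565, 0, 0, 0, 0],
    [0.565, 0, 0, 0, 0],
    [0.565, 0, 0, 0, 0]
  ]
}}

```text
time_s: 10.62
ee_pos: [0.4277, -0.1127, 0.3072]
ee_rot: [0.998, 0.068, -0.0, -0.0]
force: [0.3, 1.0, 0.5]
width: 0.0483
gripper_force: 0.0
```

Call:
{"name": "servo_tool", "arguments": {
  "series": [
    [0.565, 0, 0, 0, 0],
    [0.565, 0, 0, 0, 0],
    [0.565, 0, 0, 0, 0],
    [0.565, 0, 0, 0, 0],
    [0.565, 0, 0, 0, 0],
    [0.565, 0, 0, 0, 0],
    [0.565, 0, 0, 0, 0],
    [0.565, 0, 0, 0, 0],
    [0.565, 0, 0, 0, 0],
    [0.565, 0, 0, 0, 0],
    [0.565, 0, 0, 0, 0],
    [0.565, 0, 0, 0, 0]
  ]
}}

```text
time_s: 12.12
ee_pos: [0.4277, -0.1127, 0.3072]
ee_rot: [0.998, 0.068, -0.0, -0.0]
force: [-0.3, 1.0, 0.7]
width: 0.0484
gripper_force: 0.0
```

```bash
python3 - <<'E'
from station import status, imaging, env
import cv2,pickle,numpy as np
f={}
for n in("side","wrist"):
    f[n]=imaging.grab_frame(n)
f["s"]=status.state()
pickle.dump(f,open("f4.pkl","wb"))
a=cv2.resize(f["side"]["img"][100:300,230:430,::-1],(500,500),interpolation=cv2.INTER_CUBIC)
b=cv2.resize(f["wrist"]["img"][:,:,::-1],(300,188),interpolation=cv2.INTER_AREA)
c=np.zeros((500,800,3),np.uint8);c[:,:500]=a;c[:188,500:]=b
cv2.imwrite("pics/c4.png",c)
E
```

```text
(no output)
```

View pics/c4.png

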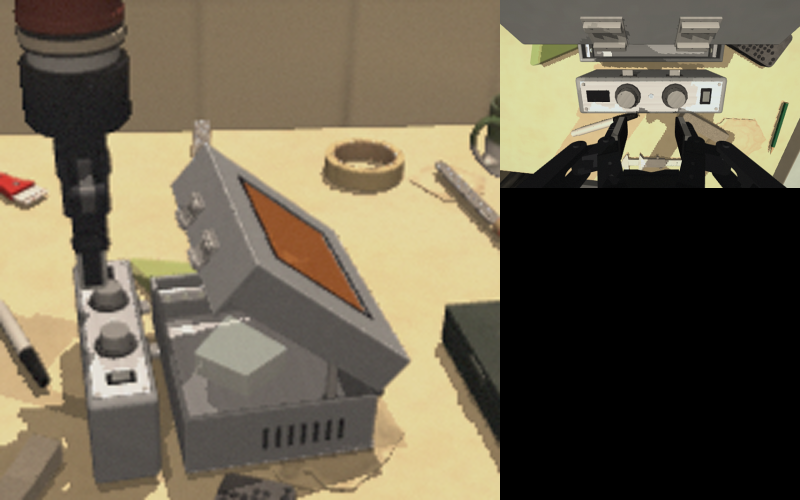

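The side view shows the lid half open and the buttons up. Two catch hooks stand on the lid's skirt at about y ±31 mm. I'll shut the fingers so they push on the plain edge between the hooks.

Call:
{"name": "servo_tool", "arguments": {
  "series": [
    [0, 0, 0, 0, 0],
    [0, 0, 0, 0, 0],
    [0, 0, 0, 0, 0],
    [0, 0, 0, 0, 0],
    [0, 0.01, 0, 0, 0],
    [0, 0.01, 0, 0, 0],
    [0, 0.01, 0, 0, 0],
    [0, 0.01, 0, 0, 0],
    [0, 0.006, 0, 0, 0],
    [0, 0.003, 0, 0, 0],
    [0, 0, 0, 0, 0]
  ]
}}

```text
time_s: 13.6
ee_pos: [0.4763, -0.106, 0.3072]
ee_rot: [0.998, 0.068, -0.0, -0.0]
force: [0.4, -0.5, 0.5]
width: 0.0001
gripper_force: 0.0
```

```bash
python3 - <<'E'
from station import status, imaging, env
import cv2,pickle,numpy as np
f={}
for n in("side","wrist"):
    f[n]=imaging.grab_frame(n)
a=cv2.resize(f["side"]["img"][140:260,250:370,::-1],(480,480),interpolation=cv2.INTER_CUBIC)
b=cv2.resize(f["wrist"]["img"][0:300,170:470,::-1],(320,320),interpolation=cv2.INTER_CUBIC)
c=np.zeros((480,800,3),np.uint8);c[:,:480]=a;c[:320,480:]=b
cv2.imwrite("pics/c5.png",c)
E
```

```text
(no output)
```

View pics/c5.png

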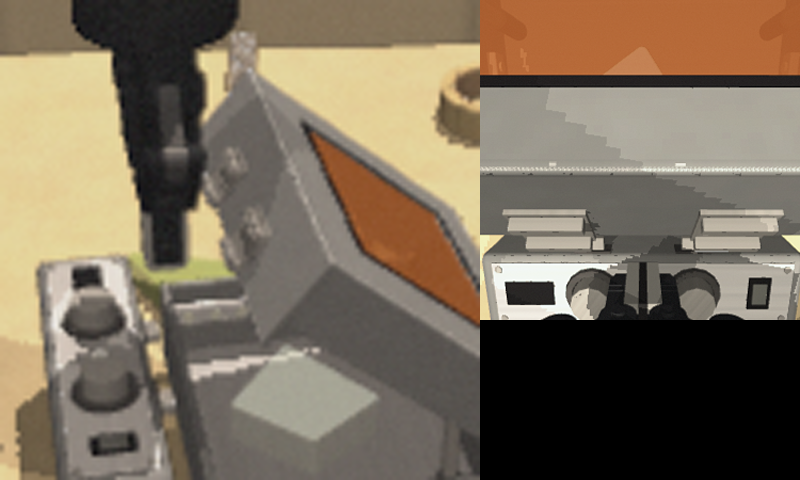

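The fingers are centred between the hooks, with a small gap left to the skirt edge. I'll creep in.

Call:
{"name": "servo_tool", "arguments": {
  "series": [
    [0, 0.003, 0, 0, 0],
    [0, 0.003, 0, 0, 0],
    [0, 0.003, 0, 0, 0],
    [0, 0.003, 0, 0, 0],
    [0, 0.002, 0, 0, 0],
    [0, 0.002, 0, 0, 0]
  ]
}}

```text
time_s: 14.45
ee_pos: [0.4922, -0.1038, 0.3072]
ee_rot: [0.998, 0.068, -0.0, -0.0]
force: [-0.5, 0.9, -0.3]
width: -0.0001
gripper_force: 0.0
```

Call:
{"name": "servo_tool", "arguments": {
  "series": [
    [0, 0.002, 0, 0, 0],
    [0, 0.003, 0, 0, 0],
    [0, 0.004, 0, -0.003, 0],
    [0, 0.005, 0, -0.005, 0],
    [0, 0.005, 0, -0.005, 0]
  ]
}}

```text
time_s: 15.08
ee_pos: [0.5098, -0.1017, 0.3216]
ee_rot: [0.998, 0.068, -0.003, 0.0]
force: [-3.2, -0.4, 2.4]
width: 0.0
gripper_force: 1.8
```

Contact force is about 3 N and the lid is moving. I'll follow its arc.

Call:
{"name": "servo_tool", "arguments": {
  "series": [
    [0, 0.0055, 0, -0.005, 0],
    [0, 0.0055, 0, -0.005, 0],
    [0, 0.0055, 0, -0.005, 0],
    [0, 0.0055, 0, -0.005, 0],
    [0, 0.0055, 0, -0.005, 0],
    [0, 0.006, 0, -0.003, 0],
    [0, 0.006, 0, -0.003, 0],
    [0, 0.006, 0, -0.003, 0],
    [0, 0.006, 0, -0.003, 0]
  ]
}}

```text
time_s: 16.2
ee_pos: [0.5623, -0.0942, 0.3573]
ee_rot: [0.998, 0.068, -0.0, -0.0]
force: [-0.2, -1.1, 0.1]
width: -0.0
gripper_force: 0.1
```

```bash
python3 - <<'E'
from station import status, imaging, env
import cv2,pickle,numpy as np
f={}
for n in("side","wrist"):
    f[n]=imaging.grab_frame(n)
print(status.state()["force"])
a=cv2.resize(f["side"]["img"][100:300,230:430,::-1],(480,480),interpolation=cv2.INTER_CUBIC)
b=cv2.resize(f["wrist"]["img"][:,:,::-1],(320,200),interpolation=cv2.INTER_AREA)
c=np.zeros((480,800,3),np.uint8);c[:,:480]=a;c[:200,480:]=b
cv2.imwrite("pics/c6.png",c)
E
```

```text
[-1.09950871 -0.38955536 -0.09998631]
```

View pics/c6.png

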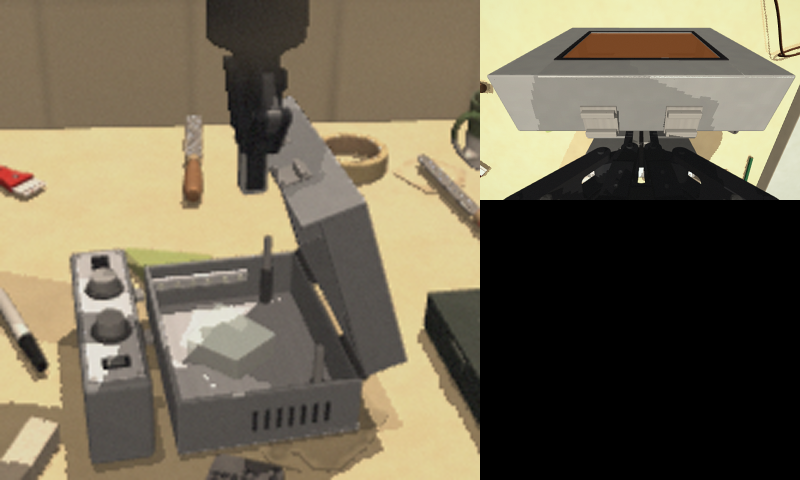

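The lid is at about 1.25 rad with the finger on its edge. I'll keep going slowly past vertical.

Call:
{"name": "servo_tool", "arguments": {
  "series": [
    [0, 0.006, 0, -0.002, 0],
    [0, 0.006, 0, -0.002, 0],
    [0, 0.006, 0, -0.002, 0],
    [0, 0.006, 0, -0.002, 0],
    [0, 0.006, 0, -0.001, 0],
    [0, 0.006, 0, -0.001, 0],
    [0, 0.006, 0, 0, 0],
    [0, 0.006, 0, 0, 0],
    [0, 0.006, 0, 0, 0],
    [0, 0.005, 0, 0, 0],
    [0, 0.004, 0, 0, 0],
    [0, 0.004, 0, 0, 0],
    [0, 0, 0, 0, 0]
  ]
}}

```text
time_s: 17.92
ee_pos: [0.6285, -0.0851, 0.3672]
ee_rot: [0.998, 0.068, -0.0, 0.0]
force: [-0.3, -0.8, -0.6]
width: 0.0006
gripper_force: 0.0
```

```bash
python3 - <<'E'
from station import status, imaging, env
import cv2,pickle,numpy as np
f={}
for n in("side","wrist"):
    f[n]=imaging.grab_frame(n)
print(status.state()["force"])
a=cv2.resize(f["side"]["img"][100:300,230:430,::-1],(480,480),interpolation=cv2.INTER_CUBIC)
b=cv2.resize(f["wrist"]["img"][:,:,::-1],(320,200),interpolation=cv2.INTER_AREA)
c=np.zeros((480,800,3),np.uint8);c[:,:480]=a;c[:200,480:]=b
cv2.imwrite("pics/c7.png",c)
E
```

```text
[0.19882442 0.33573619 0.65221967]
```

View pics/c7.png

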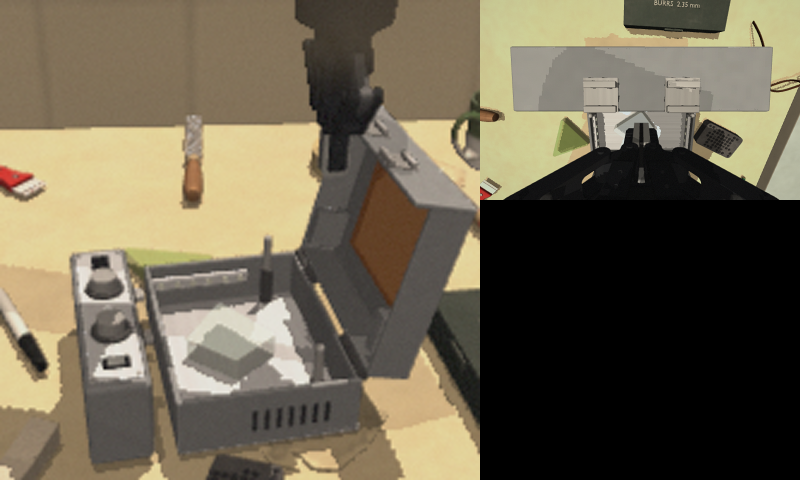

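The lid has dropped past vertical, away from the fingers, which carry no force. I'll retreat and check.

Call:
{"name": "servo_tool", "arguments": {
  "series": [
    [0, -0.01, 0, 0, 0],
    [0, -0.02, 0, 0, 0],
    [0, -0.02, 0, -0.005, 0],
    [0, -0.02, 0, -0.01, 0],
    [0, -0.02, 0, -0.01, 0],
    [0, -0.02, 0, -0.01, 0],
    [0, -0.02, 0, -0.01, 0],
    [0, -0.02, 0, -0.01, 0],
    [0, 0, 0, 0, 0],
    [0, 0, 0, 0, 0],
    [0, 0, 0, 0, 0]
  ]
}}

```text
time_s: 19.4
ee_pos: [0.4799, -0.1055, 0.4215]
ee_rot: [0.998, 0.068, -0.0, -0.0]
force: [0.0, 0.6, -0.3]
width: -0.0002
gripper_force: 0.0
```

```bash
python3 - <<'E'
from station import status, imaging, env
from h import *
import cv2
f={}
for n in("side","scene"):
    f[n]=imaging.grab_frame(n)
# expected lid front edge ends projected for theta=1.8 in both views
c,s=np.cos(.1365),np.sin(.1365);mid=np.array([.441,-.111]);ctr=mid+.085*np.array([c,s])
def pr(F,p):
    r=np.array(F["rotation"]);q=R.from_quat(r).as_matrix().T@(p-np.array(F["eye"]));K=F["camera_matrix"]
    return K[0,0]*q[0]/-q[2]+K[0,2],K[1,1]*-q[1]/-q[2]+K[1,2]
im=f["side"]["img"][:,:,::-1].copy()
for th,col in((1.5,(255,0,0)),(1.8,(0,0,255))):
  for y in(-.1,.1):
    x=.11-.167*np.cos(th-.078);z=.058+.167*np.sin(th-.078)
    u,v=pr(f["side"],np.array([ctr[0]+x*c-y*s,ctr[1]+x*s+y*c,z]));print(th,y,u,v)
    cv2.circle(im,(round(u),round(v)),1,col,-1)
a=cv2.resize(im[100:300,230:430],(480,480),interpolation=cv2.INTER_CUBIC)
b=cv2.resize(f["scene"]["img"][:,:,::-1],(320,200),interpolation=cv2.INTER_AREA)
o=np.zeros((480,800,3),np.uint8);o[:,:480]=a;o[:200,480:]=b
cv2.imwrite("pics/c8.png",o)
E
```

```text
1.5 -0.1 375.77830647018675 182.84691036782172
1.5 0.1 345.72066700606916 138.4593053951257
1.8 -0.1 403.8508505392339 180.20469554400023
1.8 0.1 368.2160604785234 136.82411149982255
```

View pics/c8.png

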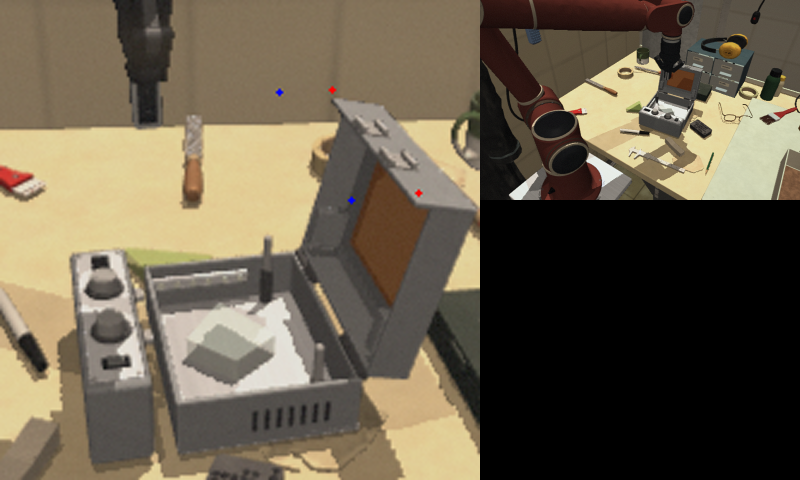

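The skirt's front-edge corners sit on the marks predicted for 1.8 rad, so the lid is on its stop. The buttons are up and the gripper is clear.

```bash
python3 -c "
from station import env
print(env.close_job())"
```

```text
the job is handed in; nothing more can be done
None
```

I opened the curing box and handed the job in at about 19.5 s: both buttons were held down until the lid had risen clear, then let up, and the lid was pushed back onto its stop. The last pictures show it at about 1.8 rad with the gripper clear.

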